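# Clamp a pipe in the V-block drilling fixture

### The arm

A 7-joint arm with a two-finger parallel gripper is mounted at the origin on the work surface. World frame = base frame: x ahead of the robot, y to its left, z up, the work surface at z = 0. Lengths are in m, angles in rad, forces in N, time in s.
With the tool pointing down it reaches from about 0.425 to 0.925 m from the base axis. Payload 6.8 kg.
Tool frame: the origin (TCP) lies at the very end of the fingers, on their centre line; the grasp point (between the pads) lies 19 mm behind it; z points along the fingers, y is the line along which they close (so a half turn about z gives the same grasp; the last joint's range is limited). The gripper opens to 85 mm and grips with 20 to 120 N. Pads are 22 mm wide; open, the fingers measure 114 mm over their backs; the gripper's body (76 mm by 85 mm) begins 54 mm behind the grasp point. The pads swing forward as they close: fully open they stand 13 mm farther back than shut.
Start: joints at [-1.423, 0.477, 0.022, 1.555, -0.011, 1.109, -0.083], TCP at [0.171, 0.653, 0.231] pointing down, gripper open.
Joint ranges: [-2.96, 2.96], [-0.34, 2.1], [-1.41, 1.46], [0.24, 2.44], [-1.37, 4.51], [0.17, 1.92], [-2.96, 2.96]. Speed limits (rad/s): [2.39, 2.39, 3.14, 3.14, 3.14, 3.14, 3.14].

### API

Orientations are given as a unit quaternion [w, x, y, z].
In Python, from station import get_obs, read_camera, hand_in gives the robot as it stands.
- The arm moves only by the tool arm_command, never from a script. Its argument "commands" is one flat list of numbers, 7 for each row, row after row: the shift along the tool's x, y, z in m, then the turn, a rotation vector about the tool's x, y, z in degrees, then the opening, from 0 (shut) to 1 (fully open). In form: [tx, ty, tz, rx, ry, rz, fingers, tx, ty, tz, rx, ry, rz, fingers, ...]. A call has 1 to 8 rows; each row is the pose to reach, as a shift and turn from the pose commanded when the call began, along the tool's axes at that moment; what a row does not reach only later rows make up. A row lasts 1/10 s, in which the tool goes at most 50 mm and 8.59 degrees, less where a joint would pass 70% of its speed; a pose out of reach is approached as far as the arm can. A call with a gripper value outside its range is refused whole. The fingers move at their own pace and stop on an object; "force" is the grip in N (left out, the last holds). Time passes only in rows, so rows that repeat a pose let the fingers close. It gives the time, the measured TCP pose, the force, the opening and the grip force at its end, in the units of the state.
- get_obs(): the state, without advancing time (a new reading comes with each control period).
- read_camera(name): name is "side" or "top" or "wrist"; returns a dict with "img" (420x560x3 uint8, red, green, blue), "camera_matrix" (3x3 intrinsics, pixels), "pose" (4x4, takes a point from camera to world coordinates). Camera axes: x right, y down, z forward; pixel columns grow to the right and rows downward; lengths in m; the calibration is good to about 2 mm. A picture is of the moment at which its call begins. There is no depth.
- hand_in(): hands the job in; it is judged then, once.
The state is a dict: "t": time; "q": joint angles; "joint_vel": joint speeds; "joint_torque": joint torques, N m; "eef_pos": TCP position; "tool_rot": TCP orientation; "contact_force": force on the tool from outside, world axes, zero at the start; "torque": the same for the moment, N m; "gripper_width": opening from 0.0 (shut) to 1.0 (fully open); "grasp_force": force on a finger pad.
Only numpy, scipy, OpenCV 4.12 (cv2) and the standard library are available. Lean on these libraries where they do the work, as an engineer would, in place of code of your own. Each camera call takes 0.05 s, during which the arm holds its last target. There are 200 camera calls.

### The job

Get the thicker of the two pipes ready for drilling: take it from the wooden rest, lay it in the two V saddles of the drilling fixture and press it endways, firmly but without ramming it, up against the end stop. Then push the toggle clamp's handle all the way down over centre onto its own stop, so that the rubber pad holds the pipe; feel for the stop rather than forcing the handle. Leave the thinner pipe where it lies.

Things in the scene. Friction and masses are not known exactly. Their poses are not given: they have to be found in the camera images.
- pipe_center (a point): Centre of the pipe to be drilled: white plastic, outer diameter 32 mm, 260 mm long, about 110 g, both ends alike; x runs along it. It starts in either place of the wooden rest, its centre 55 mm above the bench; 50 mm beside its middle is clear, the bars of the rest are 65 to 95 mm from the rest's middle along the pipe, which lies within 12 mm of the pipe's.
- pipe: The same pipe; its origin is its centre, x along the pipe.
- thin_pipe_center (a point): Centre of the other pipe in the rest, 25 mm in diameter, also 260 mm long, 100 mm beside the first; x along it. To be left where it is.
- jig_nest (a point): Where the pipe's axis lies when the pipe rests in both V saddles: 55 mm above the bench, half-way between them. y runs along the saddles towards the end stop, x across towards clamp and handle, z up. Fixture bolted down: steel plate 12 mm thick, two 90 degree V saddles, each 40 mm long, middles at y = -85 and +85 mm, tops 54 mm above the bench; clear between them.
- stop_face (a point): Middle of the contact face of the rigid end stop, an upright steel plate 34 mm wide, 8 mm thick, top 74 mm above the bench, at y = 122 to 138 mm from jig_nest; axes as jig_nest, the face looks to -y. The pipe is home when its end face touches it: the pipe's centre is then 130 mm from this point along y.
- stop: The same end stop; its origin is on the lower edge of the contact face, axes as jig_nest.
- clamp_bracket: Bracket of the hold-down toggle clamp; its origin is on the plate, 12 mm above the bench, under the pivot of the clamp's arm; axes as jig_nest, at x = 66, y = 85 mm from it. The clamp is bolted in the bracket's slots anywhere from 4 mm below to 4 mm above middle height, which is not measured; heights given for the clamp are for the middle. Force on it means on any part of the clamp.
- clamp_origin (a point): The bracket's origin again. Clamp, open: arm pivot 76 mm above this point, arm standing up to 190 mm above the bench, its pad clear of a pipe lowered into the saddles. The handle starts at its pivot on the arm, x = 23 and z = 55 mm from here, and stands up towards +x, 78 degrees above level, along y = 0. Its round black grip, 20 mm in diameter, runs from 50 to 138 mm from that pivot.
- clamp_plane (a point): The bracket's origin again. Closing: the handle is pushed over towards +x and down in the x-z plane while its pivot rises, to x = 25, z = 88 mm at 30 degrees above level and to x = 26, z = 93 mm at the end. Free swing takes 2 to 7 N at the grip; from about 25 degrees the sprung pad squeezes the pipe, 4 to 14 N; past dead centre, 10 degrees, resistance falls and it stops hard at 7.5 degrees.
- clamp_reach (a point): The bracket's origin again. Closed, the clamp's arm lies level towards -x and its sprung rubber pad, 19 mm in diameter, 66 mm from the arm's pivot, presses the pipe above the saddle next to the end stop with 8 to 22 N. Let go before dead centre the handle springs back and the pad does not hold; past it the handle stays down.

How it is judged:
On the way:
1. the pipe lies in both V saddles and is pressed against the end stop (2 N or more), the clamp still open (x of pipe_center in the frame of jig_nest between -0.003 and 0.003 m and z of pipe_center in the frame of jig_nest between -0.003 and 0.003 m and angle between the x axis of pipe_center and the y axis of jig_nest, either way round below 0.03 rad and contact force between pipe and stop above 2 N and contact force between clamp_bracket and pipe below 1 N), for 0.1 s.
At the end, for the whole second after the job is handed in: The pipe lies in both V saddles (within 3 mm, 0.03 rad), its end within 2 mm of the end stop, at rest; the clamp, let go, holds the pipe down with over 6 N; the thinner pipe is within 20 mm of its place (x of pipe_center in the frame of jig_nest between -0.003 and 0.003 m and z of pipe_center in the frame of jig_nest between -0.003 and 0.003 m and angle between the x axis of pipe_center and the y axis of jig_nest, either way round below 0.03 rad and y of pipe_center in the frame of stop_face above -0.132 m and contact force between clamp_bracket and pipe above 6 N and linear speed of pipe below 0.01 m/s and distance of thin_pipe_center from where it was at the start of the episode below 0.02 m); the robot touches nothing.
It fails at once if the pipe is rammed against the end stop (over 25 N) (contact force between pipe and stop above 25 N).
It fails at once if the handle is forced (over 25 N between robot and clamp) (contact force between any of the fingers, the arm and clamp_bracket above 25 N).
It fails at once if the thinner pipe is disturbed (moved over 20 mm) (distance of thin_pipe_center from where it was at the start of the episode above 0.02 m).
It also fails if it takes over 64 s, if anything falls off the work surface, if the arm or the gripper's body presses on something with over 40 N, if the wrist force passes 120 N, or if a joint passes its speed limit or range.

## Working session

There is one attempt and no reset: what is moved stays moved. The work goes in short steps, Python scripts to look and compute and a tool call to move; the robot and the scene stay as the last step left them, time stands still between calls to the robot, and variables do not carry over. Pictures are saved under pics/ and viewed, at most 10 in all, crops included, and the job is handed in when it is done.

Besides the shell and the picture viewer there is one more tool, called after "Call:" by a JSON object that holds its "method" and its "body". arm_command: Moves the arm, as the interface text tells. Its arguments: {"type":"object","properties":{"commands":{"type":"array","items":{"type":"number"}},"force":{"type":"number"}},"required":["commands"]}

```bash
mkdir -p pics
cat > h.py <<'E'
import numpy as np, cv2
from scipy.spatial.transform import Rotation as R
from station import get_obs, read_camera, hand_in
def ray(c,u,v):
    d=c["pose"][:3,:3]@np.linalg.solve(c["camera_matrix"],[u,v,1]); return c["pose"][:3,3],d
def onz(c,u,v,z):
    o,d=ray(c,u,v); return o+d*(z-o[2])/d[2]
def pix(c,p):
    q=np.linalg.inv(c["pose"])@np.r_[p,1]; k=c["camera_matrix"]@q[:3]; return k[:2]/k[2]
def rot(): 
    w,x,y,z=get_obs()["tool_rot"]; return R.from_quat([x,y,z,w]).as_matrix()
E
python3 - <<'E'
from h import *
for n in ("top","side"):
    c=read_camera(n); np.savez(n+"0.npz",**c); cv2.imwrite(f"pics/{n}0.png",c["img"][:,:,::-1])
    print(n,c["camera_matrix"].tolist(),c["pose"].round(3).tolist())
o=get_obs(); print(o); print(rot().round(3))
E
```

```text
top [[490.6170615103702, 0.0, 278.5586316637456], [0.0, 490.6170615103702, 209.64214981058905], [0.0, 0.0, 1.0]] [[-0.024, -0.985, 0.169, 0.355], [-1.0, 0.027, 0.013, 0.06], [-0.017, -0.169, -0.986, 1.045], [0.0, 0.0, 0.0, 1.0]]
side [[406.4520365698178, 0.0, 273.88092814809994], [0.0, 406.4520365698178, 210.67868564050247], [0.0, 0.0, 1.0]] [[0.683, -0.396, 0.614, 0.034], [-0.73, -0.365, 0.578, -0.364], [-0.005, -0.843, -0.538, 0.474], [0.0, 0.0, 0.0, 1.0]]
{'t': 0.1, 'q': array([-1.42308453,  0.47771592,  0.02236675,  1.55631463, -0.01147456,
        1.10927298, -0.08309438]), 'joint_vel': array([-0.00050568, -0.00156827,  0.00041853, -0.00208652,  0.00094104,
        0.00117893, -0.00134224]), 'joint_torque': array([ 3.74387484e-03, -5.97756600e+01,  1.61335174e+00, -2.81953382e+01,
        1.28204082e-02,  4.99444257e-03, -1.27885303e-05]), 'eef_pos': array([0.17069805, 0.65253821, 0.23044044]), 'tool_rot': array([-2.71502718e-05,  1.27549473e-01,  9.91831894e-01, -7.90749459e-04]), 'contact_force': array([-0.79530301,  0.0719225 , -0.38701665]), 'torque': array([ 0.05825728,  0.02413046, -0.00981601]), 'grasp_force': 0.0, 'gripper_width': 1.000556350515608}
[[-0.967  0.253 -0.   ]
 [ 0.253  0.967 -0.002]
 [-0.    -0.002 -1.   ]]
```

View pics/top0.png

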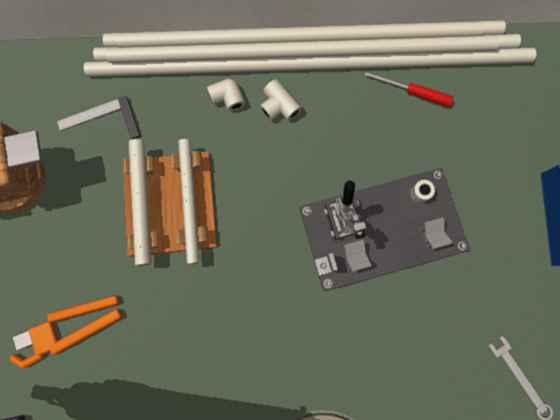

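View pics/side0.png

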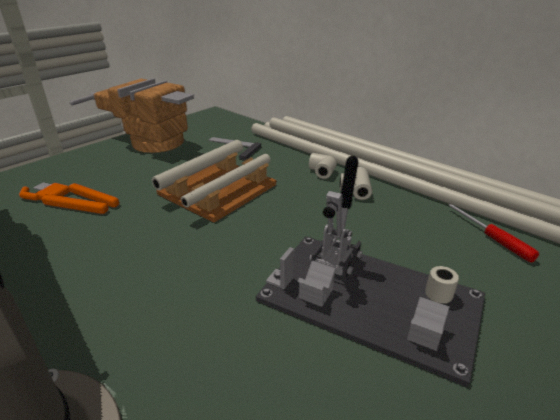

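The top view shows the thicker pipe on the left, from (138,141) to (142,262), and the thinner one beside it at column ~188. The saddles are near (358,256) and (437,234), the stop near (326,265), and the handle near (349,190). The side view agrees.

Run:
```python
from h import *
c=dict(np.load("top0.npz")); img=c["img"]
hsv=cv2.cvtColor(img,cv2.COLOR_RGB2HSV)
m=((hsv[...,1]<75)&(hsv[...,2]>140)).astype(np.uint8)*255; m[:130]=0; m[280:]=0; m[:,:110]=0; m[:,225:]=0
m=cv2.morphologyEx(m,cv2.MORPH_OPEN,np.ones((3,3)))
for k in cv2.findContours(m,cv2.RETR_EXTERNAL,cv2.CHAIN_APPROX_NONE)[0]:
    if cv2.contourArea(k)<300: continue
    r=cv2.minAreaRect(k); b=cv2.boxPoints(r); b=b[np.argsort(b[:,1])]
    e=[(b[0]+b[1])/2,(b[2]+b[3])/2]; P=[onz(c,*x,0.055) for x in e]; d=P[0]-P[1]
    print(r,np.array(P).round(4).tolist(),"mid",(sum(P)/2).round(4),"len",np.linalg.norm(d),"yaw",np.degrees(np.arctan2(d[1],d[0])), "w",min(r[1])*0.99/490)
for n,p,z in (("sadA",(358,256),.054),("sadB",(437,234),.054),("stop",(326,265),.07)): print(n,onz(c,*p,z).round(4))
crop=cv2.resize(img[160:300,290:480],None,fx=4,fy=4,interpolation=cv2.INTER_CUBIC)
cv2.imwrite("pics/jig.png",crop[:,:,::-1])
```

```text
((186.9974822998047, 200.46444702148438), (123.6136245727539, 10.18832778930664), 85.91438293457031) [[0.6815, 0.2709, 0.055], [0.422, 0.2508, 0.055]] mid [0.5517 0.2608 0.055 ] len 0.26028302460122854 yaw 4.437223540364245 w 0.02058458063553791
((137.5944366455078, 201.34133911132812), (125.1944580078125, 12.829293251037598), 87.0643310546875) [[0.6845, 0.373, 0.055], [0.421, 0.3532, 0.055]] mid [0.5528 0.3631 0.055 ] len 0.264162768196903 yaw 4.2883439959640395 w 0.02592040881332086
sadA [ 0.4258 -0.0852  0.054 ]
sadB [ 0.4661 -0.2468  0.054 ]
stop [ 0.4085 -0.0189  0.07  ]
```

View pics/jig.png

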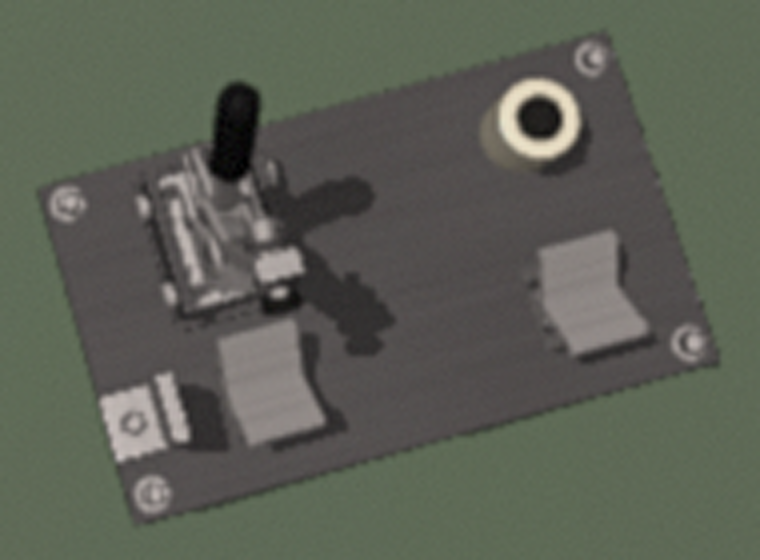

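The crop shows saddle A (stop side) centred at about (358.1,255.6) in the full image and saddle B at about (438.6,233.3). The stop plate is near (333,261). The upright pipe piece at (424,190) is clear of the saddles. I'm moving over the thick pipe now.

Call:
{"method": "arm_command", "body": {"commands": [-0.442, -0.184, 0.0, 0, 0, -19, 1, -0.442, -0.184, 0.0, 0, 0, -19, 1, -0.442, -0.184, 0.0, 0, 0, -19, 1, -0.442, -0.184, 0.0, 0, 0, -19, 1, -0.442, -0.184, 0.0, 0, 0, -19, 1, -0.442, -0.184, 0.0, 0, 0, -19, 1, -0.442, -0.184, 0.0, 0, 0, -19, 1, -0.442, -0.184, 0.0, 0, 0, -19, 1], "force": 50}}

```text
t: 0.9
eef_pos: [0.4903, 0.4093, 0.231]
tool_rot: [-0.0, -0.038, 0.999, -0.0]
contact_force: [-0.4, -0.4, -0.0]
gripper_width: 0.999
grasp_force: 0.0
```

Call:
{"method": "arm_command", "body": {"commands": [0, 0, 0, 0, 0, 0, 1, 0, 0, 0, 0, 0, 0, 1]}}

```text
t: 1.1
eef_pos: [0.4903, 0.4092, 0.2308]
tool_rot: [-0.0, -0.036, 0.999, -0.0]
contact_force: [-1.4, 0.5, -0.1]
gripper_width: 1.005
grasp_force: 0.0
```

Run:
```python
from h import *
c=read_camera("wrist"); np.savez("w1.npz",**c); cv2.imwrite("pics/w1.png",c["img"][:,:,::-1])
o=get_obs(); print(o["t"],o["eef_pos"].round(4),rot().round(3).tolist(),o["q"].round(3)); print(c["pose"].round(3).tolist(),c["camera_matrix"][0,0])
```

```text
1.15 [0.4886 0.411  0.2308] [[-0.997, -0.076, -0.001], [-0.076, 0.997, -0.0], [0.001, 0.0, -1.0]] [-0.841  0.418  0.059  1.651 -0.028  1.075  0.874]
[[-0.072, 0.964, 0.257, 0.426], [0.997, 0.07, 0.017, 0.405], [-0.001, 0.258, -0.966, 0.373], [0.0, 0.0, 0.0, 1.0]] 363.65216796703834
```

View pics/w1.png

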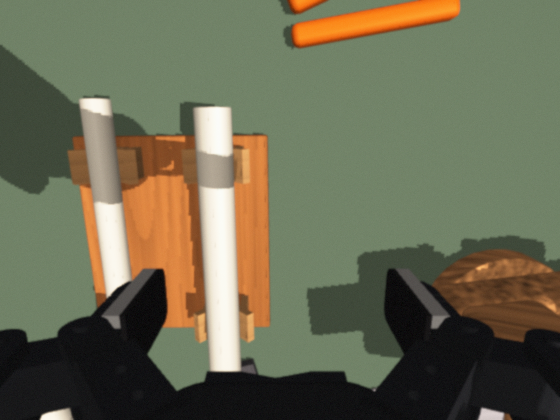

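The wrist view shows the thick pipe from (213,108) down to (224,375), with the thin one to its left (96,100) and clear space between.

Run:
```python
from h import *
c=dict(np.load("w1.npz")); hsv=cv2.cvtColor(c["img"],cv2.COLOR_RGB2HSV)
m=(hsv[...,1]<60)&(hsv[...,2]>110)
P=[]
for r in list(range(125,150,5))+list(range(195,300,7))+list(range(340,365,5)):
    x=np.where(m[r,185:250])[0]+185; P.append(onz(c,(x.min()+x.max())/2,r,0.055))
    if r%3==0: print(r,x.min(),x.max())
P=np.array(P); a=np.polyfit(P[:,0],P[:,1],1); print("yaw",np.degrees(np.arctan(a[0])),"resid",np.std(P[:,1]-np.polyval(a,P[:,0])))
col=m[95:120,205:225]; top=95+np.array([np.where(col[:,i])[0].min() for i in range(20)]); print(top)
print("y at .5525",np.polyval(a,.5525),"end x z=.055..071",onz(c,213,top.min(),.055)[0],onz(c,213,top.min(),.071)[0])
# jig from top view, corners
t=dict(np.load("top0.npz"))
A=onz(t,358.1,255.6,.054);B=onz(t,438.6,233.25,.054); d=A-B; print("A",A,"B",B,"len",np.linalg.norm(d),"N",(A+B)/2,"yaw y",np.degrees(np.arctan2(d[1],d[0])))
```

```text
135 195 231
195 199 233
216 201 233
237 202 234
258 203 235
279 205 236
345 185 249
360 185 240
yaw 1.6562780790126104 resid 0.002492759822909812
[95 95 95 95 95 95 95 95 95 95 95 95 95 95 95 95 95 95 95 95]
y at .5525 0.35967700866204666 end x z=.055..071 0.4121897238194538 0.41289591343862886
A [ 0.42660785 -0.08543696  0.054     ] B [ 0.4675688  -0.25011173  0.054     ] len 0.169692596526742 N [ 0.44708832 -0.16777434  0.054     ] yaw y 103.96819676921956
```

Run:
```python
from h import *
c=dict(np.load("w1.npz"))
P=np.array([onz(c,u,r,.055) for r,u in ((135,213),(195,216),(216,217),(237,218),(258,219),(279,220.5))])
a=np.polyfit(P[:,0],P[:,1],1); print("yaw",np.degrees(np.arctan(a[0])),np.std(P[:,1]-np.polyval(a,P[:,0])))
e=onz(c,212,108,.06)[0]; xc=e+.13; print("end",e,"centre",xc,np.polyval(a,xc))
o=get_obs(); M=rot(); p=o["eef_pos"]
yaw=np.arctan(a[0]); T=np.array([xc,np.polyval(a,xc),.10]); print("tool shift",M.T@(T-p))
ty=np.degrees(np.arctan2(M[1,1],M[0,1])); print("turn tool z", ty-(90+np.degrees(yaw)))
```

```text
yaw 4.577958513585574 0.0001311382062660805
end 0.42270420568315237 centre 0.5527042056831524 0.3610501866603225
tool shift [-0.06027963 -0.05468276  0.13075679]
turn tool z -0.2459860698927514
```

Call:
{"method": "arm_command", "body": {"commands": [-0.06, -0.055, 0.04, 0, 0, 0, 1, -0.06, -0.055, 0.08, 0, 0, 0, 1, -0.06, -0.055, 0.12, 0, 0, 0, 1, -0.06, -0.055, 0.12, 0, 0, 0, 1, -0.06, -0.055, 0.12, 0, 0, 0, 1]}}

```text
t: 1.65
eef_pos: [0.5508, 0.3619, 0.1101]
tool_rot: [-0.002, -0.039, 0.999, -0.001]
contact_force: [-1.4, -0.3, 0.7]
gripper_width: 1.004
grasp_force: 0.0
```

Run:
```python
from h import *
for i in range(3):
    c=read_camera("wrist");o=get_obs();print(o["eef_pos"].round(4), o["contact_force"].round(2))
np.savez("w2.npz",**c)
M=rot();T=np.array([.5527,.361,.037]);print("tool shift",M.T@(T-o["eef_pos"]))
hsv=cv2.cvtColor(c["img"],cv2.COLOR_RGB2HSV); m=(hsv[...,1]<60)&(hsv[...,2]>110)
for r in (20,60,100,150,200,230):
    x=np.where(m[r,230:330])[0]+230
    if len(x): print(r,x.min(),x.max(),onz(c,(x.min()+x.max())/2,r,.055).round(4))
```

```text
[0.552  0.3631 0.1122] [ 0.71 -0.28  0.95]
[0.5528 0.3636 0.1135] [0.9  0.36 0.31]
[0.5533 0.3635 0.1141] [-0.2   0.1   0.71]
tool shift [ 0.00097753 -0.00267558  0.07706669]
20 240 329 [0.4418 0.3597 0.055 ]
60 240 300 [0.4609 0.3538 0.055 ]
100 241 299 [0.4805 0.3553 0.055 ]
150 242 297 [0.5064 0.357  0.055 ]
200 244 296 [0.5343 0.3593 0.055 ]
230 244 296 [0.552  0.3607 0.055 ]
```

Call:
{"method": "arm_command", "body": {"commands": [0, -0.0025, 0.025, 0, 0, 0, 1, 0, -0.0025, 0.05, 0, 0, 0, 1, 0, -0.0025, 0.075, 0, 0, 0, 1, 0, -0.0025, 0.075, 0, 0, 0, 1, 0, -0.0025, 0.075, 0, 0, 0, 0, 0, -0.0025, 0.075, 0, 0, 0, 0, 0, -0.0025, 0.075, 0, 0, 0, 0, 0, -0.0025, 0.075, 0, 0, 0, 0], "force": 50}}

```text
t: 2.6
eef_pos: [0.554, 0.3611, 0.0385]
tool_rot: [0.001, -0.038, 0.999, 0.002]
contact_force: [-1.3, -4.3, 8.5]
gripper_width: 0.36
grasp_force: 48.7
```

Call:
{"method": "arm_command", "body": {"commands": [0, 0, 0, 0, 0, 0, 0, 0, 0, 0, 0, 0, 0, 0, 0, 0, 0, 0, 0, 0, 0]}}

```text
t: 2.9
eef_pos: [0.5541, 0.3609, 0.0385]
tool_rot: [0.001, -0.038, 0.999, 0.002]
contact_force: [-0.5, 3.4, 6.5]
gripper_width: 0.362
grasp_force: 49.1
```

Call:
{"method": "arm_command", "body": {"commands": [0, 0, -0.02, 0, 0, 0, 0, 0, 0, -0.06, 0, 0, 0, 0, 0, 0, -0.1, 0, 0, 0, 0, 0, 0, -0.14, 0, 0, 0, 0, 0, 0, -0.18, 0, 0, 0, 0, 0, 0, -0.22, 0, 0, 0, 0, 0, 0, -0.22, 0, 0, 0, 0]}}

```text
t: 3.6
eef_pos: [0.5562, 0.3598, 0.2638]
tool_rot: [0.005, -0.038, 0.999, 0.003]
contact_force: [0.6, 0.2, -0.9]
gripper_width: 0.356
grasp_force: 49.7
```

Run:
```python
from h import *
c=read_camera("wrist"); c=read_camera("top"); np.savez("t2.npz",**c)
o=get_obs();M=rot();print(o["t"],o["eef_pos"].round(4),o["contact_force"].round(2),M.round(3).tolist(),o["gripper_width"],o["q"].round(2))
T=np.array([.447,-.168,.26]);print("shift",M.T@(T-o["eef_pos"]),"turn",np.degrees(np.arctan2(M[1,1],M[0,1]))-13.97)
```

```text
3.7 [0.5536 0.3582 0.2577] [-0.19 -0.35 -2.72] [[-0.997, -0.076, 0.002], [-0.076, 0.997, 0.002], [-0.002, 0.002, -1.0]] 0.3588907624896832 [-0.73  0.43  0.09  1.57 -0.04  1.14  1.01]
shift [ 0.14611217 -0.5166615  -0.00333984] turn 80.36539006042936
```

Call:
{"method": "arm_command", "body": {"commands": [0.012, -0.043, 0, 0, 0, 6.7, 0, 0.024, -0.086, 0, 0, 0, 13.4, 0, 0.036, -0.129, 0, 0, 0, 20.1, 0, 0.049, -0.172, 0, 0, 0, 26.8, 0, 0.061, -0.215, 0, 0, 0, 33.5, 0, 0.073, -0.258, 0, 0, 0, 40.2, 0, 0.085, -0.301, 0, 0, 0, 46.9, 0, 0.098, -0.344, 0, 0, 0, 53.6, 0]}}

```text
t: 4.5
eef_pos: [0.4799, 0.0059, 0.2549]
tool_rot: [-0.001, 0.419, 0.908, -0.001]
contact_force: [0.7, 0.0, -0.8]
gripper_width: 0.356
grasp_force: 49.8
```

Run:
```python
from h import *
c=read_camera("wrist");c=read_camera("wrist")
o=get_obs();M=rot();print(o["t"],o["eef_pos"].round(4),o["contact_force"].round(2),M.round(3).tolist(),o["gripper_width"],o["q"].round(2))
T=np.array([.447,-.168,.26]);print("shift",M.T@(T-o["eef_pos"]),"turn",np.degrees(np.arctan2(M[1,1],M[0,1]))-13.97)
```

```text
4.6 [0.4788 0.0008 0.255 ] [ 0.58  0.77 -0.81] [[-0.643, 0.766, -0.004], [0.766, 0.643, -0.002], [0.001, -0.004, -1.0]] 0.36033412823215133 [-0.48  0.12  0.38  2.   -0.05  1.03  0.63]
shift [-0.10877189 -0.13295746 -0.00453051] turn 26.057323815228045
```

Call:
{"method": "arm_command", "body": {"commands": [-0.026, -0.029, 0, 0, 0, 5.2, 0, -0.052, -0.057, 0, 0, 0, 10.4, 0, -0.077, -0.086, 0, 0, 0, 15.6, 0, -0.103, -0.114, 0, 0, 0, 20.8, 0, -0.129, -0.1425, 0, 0, 0, 26, 0, -0.129, -0.1425, 0.04, 0, 0, 26, 0, -0.129, -0.1425, 0.08, 0, 0, 26, 0, -0.129, -0.1425, 0.08, 0, 0, 26, 0]}}

```text
t: 5.4
eef_pos: [0.4534, -0.1815, 0.1712]
tool_rot: [-0.005, 0.61, 0.792, -0.003]
contact_force: [0.2, -0.8, -1.5]
gripper_width: 0.358
grasp_force: 49.9
```

```bash
python3 - <<'E'
from h import *
for n in ("wrist","top","side","wrist"):
    c=read_camera(n); np.savez(n[0]+"3.npz",**c); cv2.imwrite(f"pics/{n}3.png",c["img"][:,:,::-1])
o=get_obs();M=rot();print(o["t"],o["eef_pos"].round(4),o["contact_force"].round(2),M.round(3).tolist(),o["q"].round(2))
T=np.array([.4523,-.1893,.17]);print("shift",M.T@(T-o["eef_pos"]),"turn",np.degrees(np.arctan2(M[1,1],M[0,1]))-13.97)
E
python3 - <<'E'
import cv2,numpy as np
a=cv2.imread("pics/wrist3.png");t=cv2.imread("pics/top3.png")[150:310,280:490]
t=cv2.resize(t,None,fx=2.6,fy=2.6)
s=cv2.resize(cv2.imread("pics/side3.png")[130:400,230:500],(416,416))
h=cv2.resize(a,(384,288)); H=np.zeros((600,800,3),np.uint8); H[:288,:384]=h; H[:416,384:]=s; 
t=cv2.resize(t,(384,293)); H[300:593,:384]=t; cv2.imwrite("pics/mix3.png",H)
E
```

```text
5.6 [ 0.459  -0.1831  0.1777] [ 0.54 -0.31 -0.62] [[-0.255, 0.967, 0.002], [0.967, 0.255, -0.0], [-0.001, 0.002, -1.0]] [-0.22  0.27  0.56  2.06 -0.19  0.86  0.7 ]
shift [-0.00426269 -0.00802128  0.00769439] turn 0.8106041723551769
```

View pics/mix3.png

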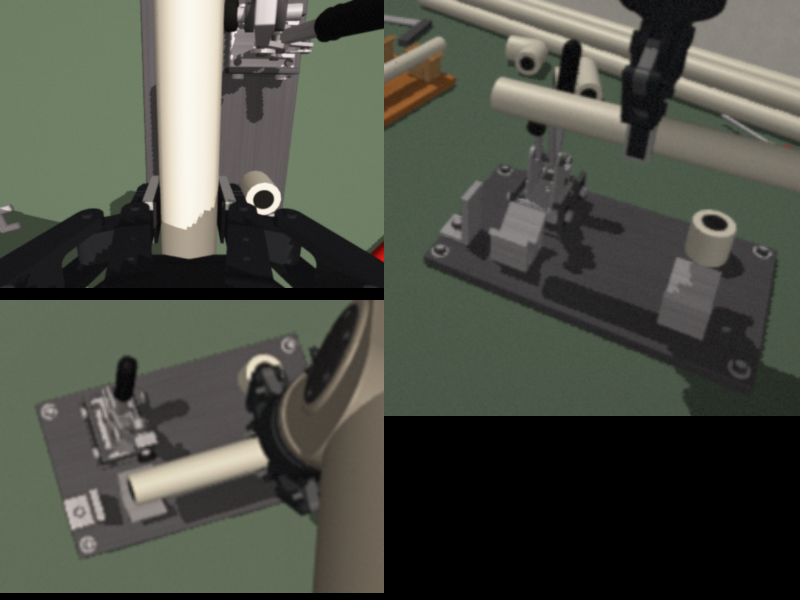

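The views show the gripped pipe above the fixture, parallel to the saddles, with its front end over saddle A. The clamp is open to the side and the fingers are clear.

Call:
{"method": "arm_command", "body": {"commands": [-0.004, -0.008, 0.02, 0, 0, 0.8, 0, -0.004, -0.008, 0.04, 0, 0, 0.8, 0, -0.004, -0.008, 0.06, 0, 0, 0.8, 0, -0.004, -0.008, 0.08, 0, 0, 0.8, 0, -0.004, -0.008, 0.08, 0, 0, 0.8, 0, -0.004, -0.008, 0.08, 0, 0, 0.8, 0, -0.004, -0.008, 0.08, 0, 0, 0.8, 0, -0.004, -0.008, 0.08, 0, 0, 0.8, 0]}}

```text
t: 6.4
eef_pos: [0.4522, -0.1892, 0.0976]
tool_rot: [0.001, 0.616, 0.788, 0.001]
contact_force: [-0.0, 0.2, -1.8]
gripper_width: 0.361
grasp_force: 50.1
```

```bash
cat > st.py <<'E'
from h import *
N=np.array([.447,-.168]);a=np.radians(13.97);J=np.array([[np.cos(a),np.sin(a)],[-np.sin(a),np.cos(a)]])
for i in range(3): read_camera("wrist"); o=get_obs(); print(o["eef_pos"].round(4),"jig xy",(J@(o["eef_pos"][:2]-N)).round(4),"F jig",(J@o["contact_force"][:2]).round(1),o["contact_force"][2].round(1))
M=rot();print(o["t"],"turn",(np.degrees(np.arctan2(M[1,1],M[0,1]))-13.97).round(2),M[2].round(4),o["gripper_width"].round(3),o["grasp_force"].round(1))
print("jig x in tool",M.T@np.r_[J[0],0].round(3),"jig y in tool",(M.T@np.r_[J[1],0]).round(3))
E
python3 st.py
```

```text
[ 0.452  -0.1891  0.0973] jig xy [-0.0003 -0.0217] F jig [ 0.2 -0.5] -2.5
[ 0.4517 -0.1891  0.0971] jig xy [-0.0005 -0.0216] F jig [0.1 0.6] -1.4
[ 0.4516 -0.189   0.0969] jig xy [-0.0006 -0.0215] F jig [0.2 0.4] -0.7Traceback (most recent call last):
  File "st.py", line 4, in <module>
    M=rot();print(o["t"],"turn",(np.degrees(np.arctan2(M[1,1],M[0,1]))-13.97).round(2),M[2].round(4),o["gripper_width"].round(3),o["grasp_force"].round(1))
                                                                                                     ^^^^^^^^^^^^^^^^^^^^^^^^
AttributeError: 'float' object has no attribute 'round'
```

```bash
sed -i 's/o\["gripper_width"\].round(3),o\["grasp_force"\].round(1)/o["gripper_width"],o["grasp_force"]/; s/np.r_\[J\[0\],0\].round(3)/np.r_[J[0],0]/; s/range(3)/range(2)/' st.py
```

Call:
{"method": "arm_command", "body": {"commands": [0, 0, 0.02, 0, 0, 0, 0, 0, 0, 0.035, 0, 0, 0, 0, 0, 0, 0.048, 0, 0, 0, 0, 0, 0, 0.052, 0, 0, 0, 0, 0, 0, 0.054, 0, 0, 0, 0, 0, 0, 0.056, 0, 0, 0, 0, 0, 0, 0.056, 0, 0, 0, 0, 0, 0, 0.056, 0, 0, 0, 0]}}

```text
t: 7.35
eef_pos: [0.4524, -0.1892, 0.0409]
tool_rot: [0.001, 0.616, 0.788, 0.0]
contact_force: [2.6, 0.3, -1.1]
gripper_width: 0.358
grasp_force: 50.2
```

```bash
python3 st.py
```

```text
[ 0.4524 -0.1892  0.0409] jig xy [ 0.0001 -0.0219] F jig [2.7 0.3] 0.3
[ 0.4524 -0.1892  0.0409] jig xy [ 0.0001 -0.0218] F jig [3.2 0.1] 0.9
7.45 turn -0.01 [-0.0012  0.0021 -1.    ] 0.35692396699486506 50.25713860988617
jig x in tool [2.00233652e-04 9.99997743e-01 2.11527710e-03] jig y in tool [ 1.    -0.    -0.001]
```

Call:
{"method": "arm_command", "body": {"commands": [0, 0.0015, 0.001, 0, 0, 0, 0, 0, 0.0015, 0.002, 0, 0, 0, 0, 0, 0.0015, 0.002, 0, 0, 0, 0, 0, 0.0015, 0.002, 0, 0, 0, 0], "force": 30}}

```text
t: 7.85
eef_pos: [0.4542, -0.1887, 0.039]
tool_rot: [0.001, 0.616, 0.788, 0.001]
contact_force: [3.9, 0.6, 6.3]
gripper_width: 0.355
grasp_force: 51.1
```

```bash
python3 st.py
```

```text
[ 0.4542 -0.1887  0.039 ] jig xy [ 0.002  -0.0219] F jig [3.3 0. ] 7.1
[ 0.4542 -0.1888  0.039 ] jig xy [ 0.002  -0.0219] F jig [3.4 0.3] 7.0
7.95 turn -0.01 [-0.001   0.0025 -1.    ] 0.3540426932483587 51.04874074459076
jig x in tool [1.97354503e-04 9.99996778e-01 2.53088462e-03] jig y in tool [ 1.    -0.    -0.001]
```

Call:
{"method": "arm_command", "body": {"commands": [0, 0.001, 0, 0, 0, 0, 0.5, 0, 0.001, 0, 0, 0, 0, 0.5, 0, 0.001, 0, 0, 0, 0, 0.5], "force": 30}}

```text
t: 8.25
eef_pos: [0.4526, -0.1883, 0.0379]
tool_rot: [-0.001, 0.616, 0.788, -0.0]
contact_force: [0.4, -0.6, 0.7]
gripper_width: 0.497
grasp_force: 0.0
```

```bash
python3 st.py
python3 - <<'E'
from h import *
c=read_camera("wrist"); np.savez("w4.npz",**c); cv2.imwrite("pics/w4.png",c["img"][:,:,::-1])
E
```

```text
[ 0.4527 -0.1883  0.0379] jig xy [ 0.0006 -0.021 ] F jig [ 1.1 -0.5] 0.1
[ 0.4529 -0.1883  0.038 ] jig xy [ 0.0008 -0.0211] F jig [0.5 0.5] -0.3
8.35 turn -0.04 [ 5.0e-04 -1.1e-03 -1.0e+00] 0.4993231595332857 0.0
jig x in tool [ 7.27601483e-04  9.99999090e-01 -1.13592301e-03] jig y in tool [ 1.    -0.001  0.001]
```

View pics/w4.png

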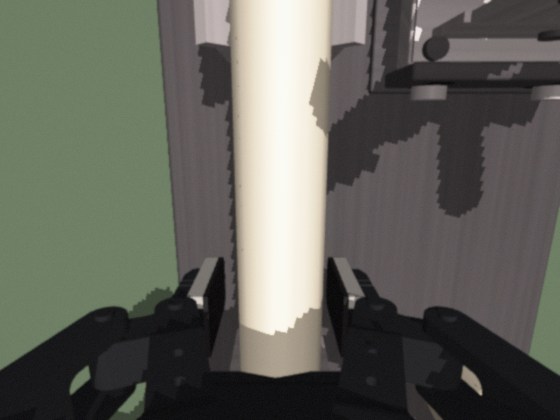

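The wrist view shows the pipe lying centred in saddle A (pipe mid-column 281, saddle 198–365). It sits about 5 px (1.7 mm) toward the clamp from the middle of the fingers. I'll recentre the fingers, regrip and push toward the stop.

Call:
{"method": "arm_command", "body": {"commands": [0, 0.0017, 0, 0, 0, 0, 0.5, 0, 0.0017, 0, 0, 0, 0, 0.5, 0, 0.0017, 0, 0, 0, 0, 0, 0, 0.0017, 0, 0, 0, 0, 0, 0, 0.0017, 0, 0, 0, 0, 0], "force": 30}}

```text
t: 8.9
eef_pos: [0.4546, -0.1881, 0.0384]
tool_rot: [-0.0, 0.616, 0.788, -0.0]
contact_force: [-2.1, -0.7, 5.4]
gripper_width: 0.363
grasp_force: 29.5
```

```bash
python3 st.py
python3 - <<'E'
from h import *
# gap to stop estimate: top view - stop face position from initial top crop (right edge of plate top ~ crop (175..190,375..442))
t=dict(np.load("top0.npz")); N=np.array([.447,-.168]);a=np.radians(13.97);J=np.array([[np.cos(a),np.sin(a)],[-np.sin(a),np.cos(a)]])
for u,v in ((175,373),(190,440)): print(J@(onz(t,290+u/4,160+v/4,.074)[:2]-N))
c=read_camera("top"); cv2.imwrite("pics/t5.png",cv2.resize(c["img"][200:300,300:420],None,fx=5,fy=5,interpolation=cv2.INTER_CUBIC)[:,:,::-1])
E
```

```text
[ 0.4546 -0.1881  0.0384] jig xy [ 0.0025 -0.0213] F jig [-2.3 -0.3] 5.9
[ 0.4546 -0.1881  0.0384] jig xy [ 0.0025 -0.0213] F jig [-3.4  0.2] 5.4
9.0 turn -0.04 [ 5.e-04 -9.e-04 -1.e+00] 0.36692231377627105 29.498349130153656
jig x in tool [ 6.74339498e-04  9.99999398e-01 -8.66094926e-04] jig y in tool [ 1.    -0.001  0.   ]
[0.0166417  0.13313493]
[-0.01684816  0.13535366]
```

View pics/t5.png

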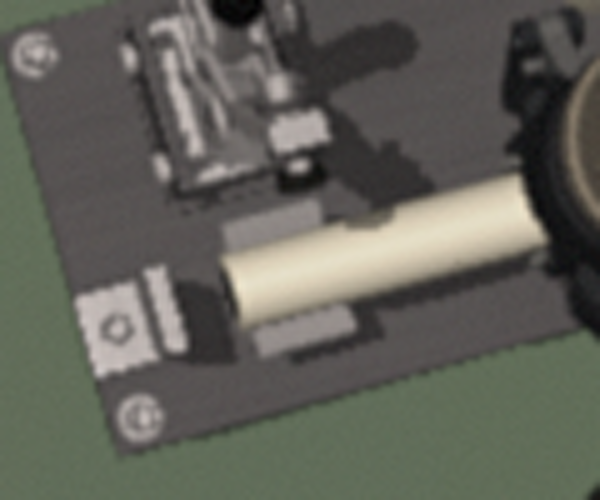

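The crop shows the pipe end at about (232,290) and the stop face at (175–187,270–350), so the gap is roughly 22–25 mm.

Call:
{"method": "arm_command", "body": {"commands": [0.004, 0, 0, 0, 0, 0, 0, 0.008, 0, 0, 0, 0, 0, 0, 0.012, 0, 0, 0, 0, 0, 0, 0.015, 0, 0, 0, 0, 0, 0, 0.017, 0, 0, 0, 0, 0, 0, 0.018, 0, 0, 0, 0, 0, 0, 0.018, 0, 0, 0, 0, 0, 0]}}

```text
t: 9.75
eef_pos: [0.4505, -0.1712, 0.0384]
tool_rot: [0.0, 0.616, 0.787, -0.0]
contact_force: [-4.1, -4.1, 4.8]
gripper_width: 0.358
grasp_force: 29.8
```

```bash
python3 st.py
```

```text
[ 0.4504 -0.1713  0.0384] jig xy [ 0.0025 -0.004 ] F jig [-4.3 -2.3] 4.8
[ 0.4504 -0.1713  0.0384] jig xy [ 0.0025 -0.004 ] F jig [-3.9 -3.9] 4.5
9.85 turn -0.07 [-9.e-04 -4.e-04 -1.e+00] 0.3666135678357035 29.797385036945343
jig x in tool [ 1.21073838e-03  9.99999195e-01 -3.80626021e-04] jig y in tool [ 1.    -0.001 -0.001]
```

Call:
{"method": "arm_command", "body": {"commands": [0.001, -0.0005, 0, 0, 0, 0, 0, 0.002, -0.0005, 0, 0, 0, 0, 0, 0.003, -0.0005, 0, 0, 0, 0, 0, 0.003, -0.0005, 0, 0, 0, 0, 0]}}

```text
t: 10.25
eef_pos: [0.4496, -0.1681, 0.0384]
tool_rot: [0.0, 0.616, 0.788, -0.0]
contact_force: [-2.1, -4.3, 3.9]
gripper_width: 0.363
grasp_force: 29.8
```

Call:
{"method": "arm_command", "body": {"commands": [0.001, 0, 0, 0, 0, 0, 0, 0.002, 0, 0, 0, 0, 0, 0, 0.002, 0, 0, 0, 0, 0, 0]}}

```text
t: 10.55
eef_pos: [0.4491, -0.1661, 0.0384]
tool_rot: [0.0, 0.616, 0.788, -0.0]
contact_force: [-2.3, -4.7, 4.8]
gripper_width: 0.363
grasp_force: 29.8
```

```bash
python3 st.py
```

```text
[ 0.4492 -0.1661  0.0384] jig xy [0.0026 0.0013] F jig [-4.1 -3.6] 3.9
[ 0.4492 -0.1661  0.0384] jig xy [0.0026 0.0013] F jig [-2.8 -3.5] 4.3
10.65 turn -0.04 [-5.e-04  1.e-04 -1.e+00] 0.3657481321791876 29.79276269674301
jig x in tool [7.63143044e-04 9.99999705e-01 8.81515047e-05] jig y in tool [ 1.    -0.001 -0.001]
```

Still sliding, with only about 3.5 N of friction.

Call:
{"method": "arm_command", "body": {"commands": [0.001, -0.001, 0, 0, 0, 0, 0, 0.002, -0.001, 0, 0, 0, 0, 0, 0.002, -0.001, 0, 0, 0, 0, 0]}}

```text
t: 10.95
eef_pos: [0.4486, -0.164, 0.0385]
tool_rot: [0.001, 0.616, 0.788, 0.0]
contact_force: [2.8, -3.8, 0.3]
gripper_width: 0.362
grasp_force: 29.7
```

Call:
{"method": "arm_command", "body": {"commands": [0.001, 0, 0, 0, 0, 0, 0, 0.002, 0, 0, 0, 0, 0, 0, 0.002, 0, 0, 0, 0, 0, 0]}}

```text
t: 11.25
eef_pos: [0.4485, -0.1641, 0.0386]
tool_rot: [0.002, 0.617, 0.787, -0.0]
contact_force: [2.4, -8.8, -1.3]
gripper_width: 0.361
grasp_force: 29.8
```

```bash
python3 st.py
```

```text
[ 0.4485 -0.1641  0.0386] jig xy [0.0024 0.0035] F jig [ 0.3 -8.6] -0.2
[ 0.4485 -0.1641  0.0386] jig xy [0.0024 0.0035] F jig [ 0.4 -9.4] -1.3
11.35 turn -0.09 [-0.0036  0.0021 -1.    ] 0.36427997944051793 29.823800325393677
jig x in tool [0.00160942 0.99999656 0.00207206] jig y in tool [ 1.    -0.002 -0.004]
```

The pipe is against the stop at about 9 N. I'll press down lightly while holding it there, then release.

Call:
{"method": "arm_command", "body": {"commands": [0.0005, 0, 0.001, 0, 0, 0, 0, 0.0005, 0, 0.0015, 0, 0, 0, 0, 0.0005, 0, 0.0015, 0, 0, 0, 0, 0.0005, 0, 0.0015, 0, 0, 0, 0]}}

```text
t: 11.75
eef_pos: [0.4486, -0.164, 0.0383]
tool_rot: [0.002, 0.617, 0.787, 0.0]
contact_force: [-2.1, -8.0, 17.5]
gripper_width: 0.363
grasp_force: 31.6
```

```bash
python3 st.py
```

```text
[ 0.4487 -0.164   0.0383] jig xy [0.0026 0.0035] F jig [-3.8 -6.9] 16.9
[ 0.4487 -0.164   0.0383] jig xy [0.0026 0.0035] F jig [-3.6 -7.2] 16.2
11.85 turn -0.12 [-0.0034  0.0032 -1.    ] 0.3636025801668017 31.550227403640747
jig x in tool [0.00202743 0.99999293 0.00316797] jig y in tool [ 1.    -0.002 -0.003]
```

Call:
{"method": "arm_command", "body": {"commands": [0.001, 0, -0.001, 0, 0, 0, 0, 0.0015, 0, -0.001, 0, 0, 0, 0, 0.002, 0, -0.001, 0, 0, 0, 0, 0.002, 0, -0.001, 0, 0, 0, 0, 0.002, 0, -0.001, 0, 0, 0, 0]}}

```text
t: 12.35
eef_pos: [0.4486, -0.164, 0.0386]
tool_rot: [0.004, 0.617, 0.787, -0.001]
contact_force: [2.7, -15.3, -0.4]
gripper_width: 0.365
grasp_force: 29.9
```

```bash
python3 st.py
```

```text
[ 0.4486 -0.164   0.0386] jig xy [0.0025 0.0035] F jig [ -1.  -16.8] -0.6
[ 0.4486 -0.164   0.0386] jig xy [0.0025 0.0035] F jig [ -1.3 -14.5] -1.6
12.45 turn -0.17 [-0.0071  0.0035 -1.    ] 0.36690565821077453 29.889502823352814
jig x in tool [0.00306319 0.99998925 0.00347987] jig y in tool [ 1.    -0.003 -0.007]
```

The pipe is seated with about 15 N on the stop. I'll release and lift now, and work out the handle path meanwhile.

Call:
{"method": "arm_command", "body": {"commands": [0, 0, 0, 0, 0, 0, 0.6, -0.001, 0, 0, 0, 0, 0, 0.8, -0.001, 0, 0, 0, 0, 0, 0.8, -0.001, 0, -0.03, 0, 0, 0, 0.8, -0.001, 0, -0.08, 0, 0, 0, 0.8, -0.001, 0, -0.13, 0, 0, 0, 0.8, -0.001, 0, -0.18, 0, 0, 0, 0.4, -0.001, 0, -0.22, 0, 0, 0, 0], "force": 20}}

```text
t: 13.25
eef_pos: [0.4468, -0.1602, 0.2603]
tool_rot: [0.0, 0.616, 0.788, 0.001]
contact_force: [1.1, 0.2, 0.1]
gripper_width: 0.468
grasp_force: 0.0
```

```bash
python3 st.py
python3 - <<'E'
from h import *
N=np.array([.4494,-.1674]);a=np.radians(13.97);J=np.array([[np.cos(a),np.sin(a)],[-np.sin(a),np.cos(a)]])
C=np.r_[N+J.T@[.066,.085],.012]; print("C",C)
t=dict(np.load("top0.npz"));s=dict(np.load("side0.npz"))
g={}
for n,c,roi in (("top",t,(170,215,335,365)),("side",s,(150,212,335,362))):
    i=c["img"].astype(int); m=(i.max(2)<45); z=np.zeros_like(m); r=roi; z[r[0]:r[1],r[2]:r[3]]=m[r[0]:r[1],r[2]:r[3]]
    k=max(cv2.findContours(z.astype(np.uint8),0,2)[0],key=cv2.contourArea); print(n,cv2.boundingRect(k),cv2.minAreaRect(k))
# predicted pixels of the grip axis points
for sg in (50,138):
    th=np.radians(78); q=np.array([.023+sg*1e-3*np.cos(th),0,.055+sg*1e-3*np.sin(th)])
    w=C+np.r_[J.T@q[:2],q[2]]; print(sg,w.round(4),"top",pix(t,w).round(1),"side",pix(s,w).round(1))
# path of the corner
f=np.polynomial.Polynomial.fit([78,30,7.5],[55,88,93],2)
for th,sg in zip((78,70,60,50,40,30,25,20,15,10,7.5),(124,122,120,119,118,117,116,116,116,116,116)):
    h=np.radians(th);px=23+(78-th)/70.5*3
    print(th,sg,"corner clamp x,z:",round(px+sg*np.cos(h)-10*np.sin(h),1),round(f(th)+sg*np.sin(h)+10*np.cos(h)+12,1),"(bench z)")
E
```

```text
[ 0.4499 -0.1614  0.2658] jig xy [0.0044 0.0057] F jig [ 1.9 -2.2] 4.2
[ 0.4498 -0.1608  0.2628] jig xy [0.0044 0.0063] F jig [ 0.6 -1.4] -0.3
13.35 turn 0.03 [-0.0016  0.0093 -1.    ] 0.29243367622747785 0.0
jig x in tool [-4.46334060e-04  9.99956989e-01  9.26392538e-03] jig y in tool [ 1.     0.    -0.002]
C [ 0.49292769 -0.0689808   0.012     ]
top (342, 181, 13, 25) ((348.2629699707031, 193.0404510498047), (10.263860702514648, 24.329151153564453), 8.746162414550781)
side (341, 156, 17, 53) ((348.0953674316406, 181.6300506591797), (12.544718742370605, 52.4597282409668), 8.746161460876465)
50 [ 0.5253 -0.0609  0.1159] top [347.3 202.1] side [344.2 208.5]
138 [ 0.5431 -0.0565  0.202 ] top [350.2 183.2] side [353.2 156.5]
78 124 corner clamp x,z: 39.0 190.4 (bench z)
70 122 corner clamp x,z: 55.7 192.7 (bench z)
60 120 corner clamp x,z: 75.1 191.9 (bench z)
50 119 corner clamp x,z: 93.0 187.5 (bench z)
40 118 corner clamp x,z: 108.6 179.1 (bench z)
30 117 corner clamp x,z: 121.4 167.2 (bench z)
25 116 corner clamp x,z: 126.2 159.8 (bench z)
20 116 corner clamp x,z: 131.1 152.1 (bench z)
15 116 corner clamp x,z: 135.1 143.8 (bench z)
10 116 corner clamp x,z: 138.4 134.8 (bench z)
7.5 116 corner clamp x,z: 139.7 130.1 (bench z)
```

Call:
{"method": "arm_command", "body": {"commands": [0.01, 0.01, 0, 0, 0, 8, 0, 0.02, 0.02, 0, 0, 0, 16, 0, 0.03, 0.03, 0, 0, 0, 24, 0, 0.04, 0.04, 0, 0, 0, 32, 0, 0.05, 0.05, 0, 0, 0, 40, 0, 0.06, 0.06, 0, 0, 0, 48, 0, 0.07, 0.07, 0, 0, 0, 56, 0, 0.079, 0.082, 0, 0, 0, 64, 0]}}

```text
t: 14.15
eef_pos: [0.5067, -0.0629, 0.2567]
tool_rot: [-0.001, 0.941, 0.339, -0.001]
contact_force: [0.2, -0.8, -1.0]
gripper_width: 0.001
grasp_force: 0.0
```

Call:
{"method": "arm_command", "body": {"commands": [0, 0, 0, 0, 0, 8, 0, 0, 0, 0, 0, 0, 16, 0, 0, 0, 0, 0, 0, 24, 0, 0, 0, 0, 0, 0, 26, 0, 0, 0, 0, 0, 0, 26, 0, 0, 0, 0, 0, 0, 26, 0, 0, 0, 0, 0, 0, 26, 0]}}

```text
t: 14.85
eef_pos: [0.5072, -0.064, 0.2574]
tool_rot: [-0.0, 0.993, 0.122, -0.0]
contact_force: [0.5, 0.5, -0.5]
gripper_width: -0.001
grasp_force: 0.0
```

```bash
cat > cl.py <<'E'
from h import *
C=np.array([.4929,-.0690]);a=np.radians(13.97);J=np.array([[np.cos(a),np.sin(a)],[-np.sin(a),np.cos(a)]])
for i in range(2): read_camera("side"); o=get_obs(); print("clamp TCP mm",(J@(o["eef_pos"][:2]-C)*1e3).round(1),(o["eef_pos"][2]*1e3).round(1),"F",(J@o["contact_force"][:2]).round(1),o["contact_force"][2].round(1))
M=rot();print(o["t"],o["gripper_width"],o["q"].round(2));print("jigx,jigy,z in tool",(M.T@np.array([[*J[0],0],[*J[1],0],[0,0,1]]).T).round(3).T.tolist())
E
python3 cl.py
```

```text
clamp TCP mm [15.1  1.3] 257.6 F [ 0.6 -0.4] 1.2
clamp TCP mm [15.2  1.2] 257.7 F [-0.5 -0.1] -0.5
14.95 -0.00022785643931094786 [-0.65  0.21  0.77  1.95 -0.17  1.05 -1.14]
jigx,jigy,z in tool [[1.0, 0.0, -0.0], [0.0, -1.0, 0.0], [-0.0, -0.0, -1.0]]
```

Call:
{"method": "arm_command", "body": {"commands": [0, 0.001, 0.03, 0, 0, 0, 0, 0, 0.001, 0.06, 0, 0, 0, 0, 0, 0.001, 0.069, 0, 0, 0, 0, 0, 0.001, 0.069, 0, 0, 0, 0, 0.004, 0.001, 0.069, 0, 0, 0, 0, 0.009, 0.001, 0.069, 0, 0, 0, 0, 0.014, 0.001, 0.069, 0, 0, 0, 0, 0.02, 0.001, 0.068, 0, 0, 0, 0]}}

```text
t: 15.75
eef_pos: [0.5278, -0.0602, 0.1904]
tool_rot: [-0.0, 0.993, 0.121, 0.0]
contact_force: [-0.5, -0.0, 0.1]
gripper_width: 0.002
grasp_force: 0.2
```

```bash
python3 cl.py
python3 - <<'E'
from h import *
c=read_camera("side"); cv2.imwrite("pics/s6.png",cv2.resize(c["img"][60:340,240:500],None,fx=2,fy=2)[:,:,::-1])
E
```

```text
clamp TCP mm [37.2  0.2] 190.5 F [ 0.1 -0.1] -0.0
clamp TCP mm [36.6  0.2] 190.3 F [-0.2 -0.3] -0.9
15.85 -0.001557269535448938 [-0.58  0.35  0.72  1.98 -0.29  0.92 -1.04]
jigx,jigy,z in tool [[1.0, 0.0, 0.001], [0.0, -1.0, -0.0], [0.001, 0.0, -1.0]]
```

View pics/s6.png

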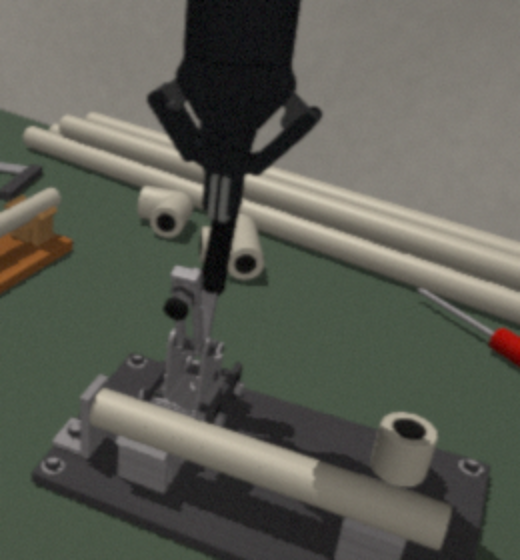

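The view shows the closed fingers just at the upper end of the grip, on the arm side, and the pipe lying in the saddles against the stop. I'm swinging the handle over along its arc.

Call:
{"method": "arm_command", "body": {"commands": [0.008, 0, -0.001, 0, 0, 0, 0, 0.018, 0, -0.002, 0, 0, 0, 0, 0.027, 0, -0.002, 0, 0, 0, 0, 0.037, 0, 0, 0, 0, 0, 0, 0.045, 0, 0.003, 0, 0, 0, 0, 0.053, 0, 0.007, 0, 0, 0, 0, 0.061, 0, 0.0115, 0, 0, 0, 0, 0.061, 0, 0.0115, 0, 0, 0, 0]}}

```text
t: 16.7
eef_pos: [0.5877, -0.0452, 0.1779]
tool_rot: [0.0, 0.993, 0.122, 0.0]
contact_force: [-1.2, 0.5, 1.5]
gripper_width: -0.001
grasp_force: 0.8
```

```bash
python3 cl.py
python3 - <<'E'
from h import *
c=read_camera("side"); cv2.imwrite("pics/s7.png",cv2.resize(c["img"][60:340,240:500],None,fx=2,fy=2)[:,:,::-1])
E
```

```text
clamp TCP mm [97.   0.1] 177.8 F [-1.1 -0.2] -0.3
clamp TCP mm [96.5  0.1] 177.8 F [ 0.2 -0.3] -0.7
16.8 0.0012092317778621274 [-0.54  0.46  0.68  1.86 -0.35  0.95 -1.03]
jigx,jigy,z in tool [[1.0, -0.0, -0.001], [-0.0, -1.0, -0.0], [-0.001, 0.0, -1.0]]
```

View pics/s7.png

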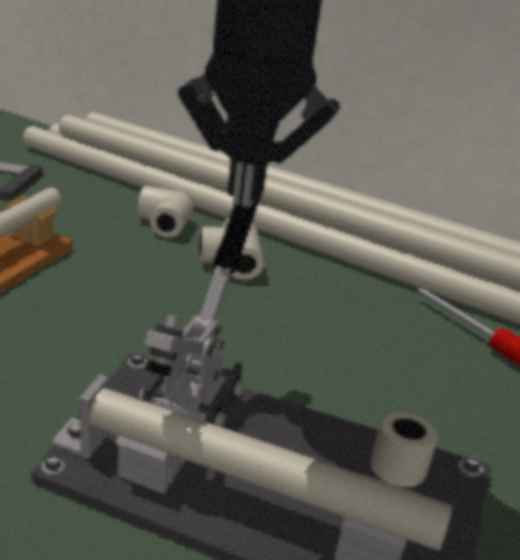

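The handle is following, now about 40° up, and the clamp arm is coming down.

Call:
{"method": "arm_command", "body": {"commands": [0.004, 0, 0.002, 0, 0, 0, 0, 0.008, 0, 0.0045, 0, 0, 0, 0, 0.011, 0, 0.0075, 0, 0, 0, 0, 0.014, 0, 0.0105, 0, 0, 0, 0, 0.017, 0, 0.0145, 0, 0, 0, 0, 0.019, 0, 0.018, 0, 0, 0, 0]}}

```text
t: 17.45
eef_pos: [0.6062, -0.0409, 0.1608]
tool_rot: [0.0, 0.993, 0.122, 0.001]
contact_force: [-0.7, 0.6, 3.6]
gripper_width: 0.004
grasp_force: 1.5
```

Call:
{"method": "arm_command", "body": {"commands": [0.001, 0, 0.002, 0, 0, 0, 0, 0.002, 0, 0.004, 0, 0, 0, 0, 0.003, 0, 0.006, 0, 0, 0, 0, 0.003, 0, 0.006, 0, 0, 0, 0]}}

```text
t: 17.85
eef_pos: [0.6076, -0.0403, 0.154]
tool_rot: [0.0, 0.993, 0.121, -0.0]
contact_force: [-0.5, 0.8, 1.8]
gripper_width: -0.001
grasp_force: 0.8
```

```bash
python3 cl.py
```

```text
clamp TCP mm [1.181e+02 1.000e-01] 154.0 F [ 0.2 -0.2] 1.6
clamp TCP mm [1.18e+02 1.00e-01] 154.1 F [0.  0.5] 0.6
17.95 0.0003483751198037977 [-0.51  0.52  0.65  1.82 -0.39  0.92 -1.01]
jigx,jigy,z in tool [[1.0, -0.001, -0.001], [-0.001, -1.0, 0.0], [-0.001, -0.0, -1.0]]
```

Call:
{"method": "arm_command", "body": {"commands": [0.001, 0, 0.002, 0, 0, 0, 0, 0.002, 0, 0.004, 0, 0, 0, 0, 0.002, 0, 0.006, 0, 0, 0, 0, 0.002, 0, 0.006, 0, 0, 0, 0]}}

```text
t: 18.35
eef_pos: [0.6099, -0.0398, 0.1482]
tool_rot: [0.0, 0.993, 0.121, 0.0]
contact_force: [-0.7, -0.6, 1.6]
gripper_width: -0.003
grasp_force: 1.3
```

Call:
{"method": "arm_command", "body": {"commands": [0.001, 0, 0.0015, 0, 0, 0, 0, 0.001, 0, 0.003, 0, 0, 0, 0, 0.002, 0, 0.0045, 0, 0, 0, 0, 0.002, 0, 0.0045, 0, 0, 0, 0]}}

```text
t: 18.75
eef_pos: [0.6115, -0.0393, 0.1435]
tool_rot: [0.0, 0.993, 0.121, -0.0]
contact_force: [0.3, 1.0, 1.5]
gripper_width: -0.003
grasp_force: 1.1
```

Call:
{"method": "arm_command", "body": {"commands": [0, 0, 0.0015, 0, 0, 0, 0, 0.001, 0, 0.003, 0, 0, 0, 0, 0.001, 0, 0.0045, 0, 0, 0, 0, 0.001, 0, 0.0045, 0, 0, 0, 0]}}

```text
t: 19.15
eef_pos: [0.6125, -0.0391, 0.139]
tool_rot: [-0.0, 0.993, 0.121, -0.0]
contact_force: [0.9, -0.3, 1.2]
gripper_width: 0.002
grasp_force: 0.7
```

```bash
python3 cl.py
python3 - <<'E'
from h import *
c=read_camera("side"); cv2.imwrite("pics/s8.png",cv2.resize(c["img"][120:300,260:460],None,fx=3,fy=3)[:,:,::-1])
E
```

```text
clamp TCP mm [1.232e+02 1.000e-01] 139.1 F [ 0.7 -0.9] 1.2
clamp TCP mm [1.231e+02 1.000e-01] 139.1 F [-0.2 -0.5] 1.0
19.25 -0.0006471521560193893 [-0.5   0.55  0.64  1.82 -0.41  0.9  -1.  ]
jigx,jigy,z in tool [[1.0, -0.0, -0.001], [-0.0, -1.0, 0.0], [-0.001, -0.0, -1.0]]
```

View pics/s8.png

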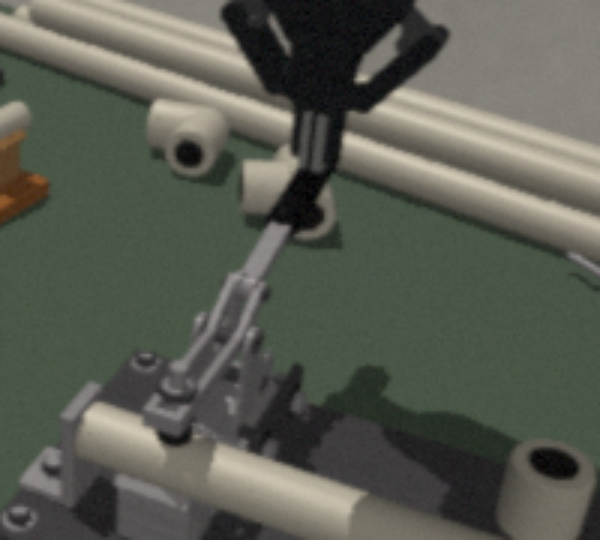

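The pad has just reached the pipe and the finger tips are still on the grip. I'll continue in small steps, feeling the force.

Call:
{"method": "arm_command", "body": {"commands": [0, 0, 0.0015, 0, 0, 0, 0, 0.001, 0, 0.003, 0, 0, 0, 0, 0.001, 0, 0.004, 0, 0, 0, 0]}}

```text
t: 19.6
eef_pos: [0.6134, -0.0389, 0.135]
tool_rot: [-0.0, 0.993, 0.121, -0.0]
contact_force: [0.8, 0.5, 0.9]
gripper_width: -0.004
grasp_force: 0.6
```

Call:
{"method": "arm_command", "body": {"commands": [0, 0, 0.0015, 0, 0, 0, 0, 0.001, 0, 0.003, 0, 0, 0, 0, 0.001, 0, 0.004, 0, 0, 0, 0]}}

```text
t: 19.9
eef_pos: [0.6144, -0.0388, 0.1312]
tool_rot: [-0.0, 0.993, 0.121, -0.0]
contact_force: [-1.9, -0.1, 3.9]
gripper_width: 0.004
grasp_force: 2.4
```

Call:
{"method": "arm_command", "body": {"commands": [0, 0, 0.001, 0, 0, 0, 0, 0, 0, 0.002, 0, 0, 0, 0, 0, 0, 0.002, 0, 0, 0, 0]}}

```text
t: 20.2
eef_pos: [0.6148, -0.0389, 0.1301]
tool_rot: [-0.0, 0.993, 0.121, 0.0]
contact_force: [-1.4, 0.5, 7.9]
gripper_width: 0.002
grasp_force: 4.2
```

Call:
{"method": "arm_command", "body": {"commands": [0, 0, 0.001, 0, 0, 0, 0, 0, 0, 0.002, 0, 0, 0, 0, 0, 0, 0.002, 0, 0, 0, 0]}}

```text
t: 20.5
eef_pos: [0.6153, -0.0391, 0.129]
tool_rot: [-0.0, 0.993, 0.121, 0.001]
contact_force: [-3.6, 0.8, 14.1]
gripper_width: 0.001
grasp_force: 7.0
```

```bash
python3 cl.py
```

```text
clamp TCP mm [126.   -0.5] 129.0 F [-3.7  2.2] 14.1
clamp TCP mm [126.   -0.5] 129.0 F [-3.8  0.9] 12.8
20.6 0.0007569944663582946 [-0.49  0.57  0.63  1.82 -0.42  0.89 -0.99]
jigx,jigy,z in tool [[1.0, -0.001, 0.002], [-0.001, -1.0, 0.0], [0.002, -0.0, -1.0]]
```

Run:
```python
from h import *
N=np.array([.4494,-.1674]);a=np.radians(13.97);J=np.array([[np.cos(a),np.sin(a)],[-np.sin(a),np.cos(a)]])
C=np.r_[N+J.T@[.066,.085],.012]; s=read_camera("side"); t=read_camera("top")
f=np.polynomial.Polynomial.fit([78,30,7.5],[55,88,93],2)
def W(x,z): return C+np.r_[J.T@[x*1e-3,0],z*1e-3]
for th in (30,25,20,15,10,7.5):
    h=np.radians(th);px=23+(78-th)/70.5*3
    print(th,*["%d:%s/%s"%(g,pix(s,W(px+g*np.cos(h),f(th)+g*np.sin(h))).round(0),pix(t,W(px+g*np.cos(h),f(th)+g*np.sin(h))).round(0)) for g in (0,50,138)])
print("tcp",pix(s,get_obs()["eef_pos"]))
# side image now: dark pixels columns/rows below the fingers
i=s["img"].astype(int).max(2)
for r in range(166,216,4): print(r,''.join('#' if v<50 else ('+' if v>120 else '.') for v in i[r,325:400]))
np.savez("s9.npz",**s); np.savez("t9.npz",**t)
```

```text
30 0:[341. 219.]/[348. 208.] 50:[352. 194.]/[343. 184.] 138:[369. 154.]/[333. 140.]
25 0:[342. 218.]/[348. 207.] 50:[352. 195.]/[342. 183.] 138:[370. 157.]/[332. 139.]
20 0:[342. 217.]/[348. 207.] 50:[353. 196.]/[342. 182.] 138:[370. 161.]/[331. 138.]
15 0:[342. 217.]/[348. 207.] 50:[353. 197.]/[341. 182.] 138:[370. 166.]/[330. 138.]
10 0:[342. 216.]/[348. 207.] 50:[353. 198.]/[341. 182.] 138:[370. 170.]/[329. 138.]
7.5 0:[342. 216.]/[348. 207.] 50:[353. 199.]/[341. 182.] 138:[369. 173.]/[329. 139.]
tcp [363.59305795 178.21337426]
166 ..++++............#..............###...#....#####.+++++++++................
170 ##..........................++++.##....#....#####.++++++++++++++++++++.....
174 #........###....++++++++++++++++.##...#....#####........+++++++++++++++++++
178 ....##..##......+++++++++++++++++++...#....########................++++++++
182 .................+++++++++++++++.############...............###............
186 ..............................############............................#..#.
190 ...........................################................................
194 ..................########################.................................
198 ........................++++++..###..........#.............................
202 .....................+++++++...............................................
206 ...................++++++..................................................
210 .................++++++....................................................
214 ..........++++..++++.++....................................................
```

Call:
{"method": "arm_command", "body": {"commands": [0, 0, 0.0005, 0, 0, 0, 0, 0, 0, 0.001, 0, 0, 0, 0, 0, 0, 0.001, 0, 0, 0, 0]}}

```text
t: 21.0
eef_pos: [0.6156, -0.0391, 0.1284]
tool_rot: [-0.0, 0.993, 0.121, 0.001]
contact_force: [-4.6, 1.1, 16.8]
gripper_width: -0.003
grasp_force: 8.4
```

Call:
{"method": "arm_command", "body": {"commands": [0, 0, -0.001, 0, 0, 0, 0, 0, 0, -0.003, 0, 0, 0, 0]}}

```text
t: 21.2
eef_pos: [0.6147, -0.039, 0.1305]
tool_rot: [-0.0, 0.993, 0.121, 0.0]
contact_force: [-2.7, 0.6, 6.6]
gripper_width: 0.001
grasp_force: 3.3
```

Call:
{"method": "arm_command", "body": {"commands": [0, 0, -0.002, 0, 0, 0, 0, 0, 0, -0.004, 0, 0, 0, 0]}}

```text
t: 21.4
eef_pos: [0.6143, -0.0387, 0.1332]
tool_rot: [-0.0, 0.993, 0.121, -0.0]
contact_force: [0.2, 0.0, 0.4]
gripper_width: 0.001
grasp_force: 0.0
```

Call:
{"method": "arm_command", "body": {"commands": [0, 0, -0.02, 0, 0, 0, 0, 0, 0, -0.05, 0, 0, 0, 0, 0, 0, -0.08, 0, 0, 0, 0, 0, 0, -0.08, 0, 0, 0, 0]}}

```text
t: 21.8
eef_pos: [0.6169, -0.0393, 0.2171]
tool_rot: [0.0, 0.993, 0.121, 0.003]
contact_force: [-0.3, -0.1, 0.2]
gripper_width: 0.001
grasp_force: 0.0
```

Run:
```python
from h import *
N=np.array([.4494,-.1674]);a=np.radians(13.97);J=np.array([[np.cos(a),np.sin(a)],[-np.sin(a),np.cos(a)]])
C=np.r_[N+J.T@[.066,.085],.012]; s=read_camera("side"); t=read_camera("top"); cv2.imwrite("pics/s10.png",s["img"][:,:,::-1])
f=np.polynomial.Polynomial.fit([78,30,7.5],[55,88,93],2)
i=s["img"].astype(int).max(2)
for r in range(140,216,3): print(r,''.join('#' if v<50 else ('+' if v>120 else '.') for v in i[r,325:400]))
# predicted silhouettes of the grip's end centre
def W(x,y,z): return C+np.r_[J.T@[x*1e-3,y*1e-3],z*1e-3]
for th in (40,30,20,15,10,7.5):
    h=np.radians(th);px=23+(78-th)/70.5*3; e=np.array([px+138*np.cos(h),f(th)+138*np.sin(h)]); n=np.array([-np.sin(h),np.cos(h)])*10
    print(th,"end top",pix(s,W(e[0]+n[0],0,e[1]+n[1])).round(1),"end bottom",pix(s,W(e[0]-n[0],0,e[1]-n[1])).round(1),"side",pix(s,W(e[0],-10,e[1])).round(1))
o=get_obs();print(o["t"],o["eef_pos"],o["contact_force"])
```

```text
140 +++++++++++++++++++++++++++++++++++++++++++++++++++++++++++++++++++++++++++
143 .......++++++++++++++++++++++++++++++++++++++++++++++++++++++++++++++++++++
146 ................+++++++++++++++++++++++++++++++++++++++++++++++++++++++++++
149 ++++++++.................++++++++++++++++++++++++++++++++++++++++++++++++++
152 ++++++++++++++++++.................++++++++++++++++++++++++++++++++++++++++
155 ++++++++++++++++++++++++++..................+++++++++++++++++++++++++++++++
158 +++++++++++.+++++++++++++++++++++++.................+++++++++++++++++++++++
161 +++++++++............++++++++++++++++++++++..................++++++++++++++
164 +++++++......................++++++++++++++++++++++++................++++++
167 ...................#...........++++++++++++++++++++++++++++++..............
170 ##..........................++++++++++++.......+++++++++++++++++++++++.....
173 ##......#####....+++++++..++++++++++++.#########......+++++++++++++++++++++
176 ......#####.....++++++++++++++++++++.############..............++++++++++++
179 ..########......++++++++++++++++++.############....####.
[... 775 characters left out ...]
............................................
212 ...........++++++++++......................................................
215 ..........++......+..+.....................................................
40 end top [367.1 146. ] end bottom [368.4 151.5] side [373.4 149.9]
30 end top [369.  150.4] end bottom [369.6 157.3] side [374.8 155. ]
20 end top [369.9 157.2] end bottom [369.8 165.1] side [375.2 162.3]
15 end top [370.  161.3] end bottom [369.6 169.7] side [375.1 166.7]
10 end top [369.9 165.9] end bottom [369.2 174.7] side [374.8 171.5]
7.5 end top [369.8 168.4] end bottom [368.9 177.3] side [374.6 174. ]
21.9 [ 0.61465912 -0.03853873  0.21344848] [-0.72399649  0.31823205 -0.49571939]
```

The handle stays down at its stop, with the grip end in the side image where 7.5° predicts it, and the robot is clear.

```bash
python3 -c "
from station import hand_in; print(hand_in())"
```

```text
the job is handed in; nothing more can be done
None
```

I handed the job in at about 22 s. The thicker pipe lies in both saddles against the end stop, pressed home with about 15 N. The toggle handle stayed down past dead centre after I felt its stop at about 17 N, the robot is clear, and the thin pipe was not touched. I did not measure the pad's holding force or re-check the pipe's position after clamping.

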